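Match two telescoping stand legs

ROBOT

A 6-joint arm with a two-finger parallel gripper is mounted at the origin on a cart in front of the work surface, level with it; the furniture and walls round the work are solid. World frame = base frame: x ahead of the robot, y to its left, z up, the work surface at z = 0. Lengths are in m, angles in rad, forces in N, time in s.
With the tool pointing down it reaches from about 0.25 to 0.775 m from the base axis. Payload 8.9 kg.
Tool frame: the origin (TCP) lies midway between the tips of the shut fingers; the grasp point (between the pads) lies 19 mm behind it (manip.pinch_z is the distance from the TCP to the grasp point, in m); z points along the fingers, y is the direction in which the jaws open and shut (so a half turn about z gives the same grasp; the last joint's range is limited). The gripper opens to 85 mm and grips with 20 to 120 N. Pads are 22 mm wide; open, the fingers measure 114 mm over their backs; the gripper's body (76 mm by 85 mm) begins 54 mm behind the grasp point. The pads swing forward as they close: fully open they stand 13 mm farther back than shut.
Start: joints at [1.118, 0.291, -0.153, 1.127, 0, 1.431], TCP at [0.162, 0.499, 0.231] pointing down, gripper open.
Joint ranges: [-2.52, 2.52], [-0.91, 1.74], [-1.3, 1.37], [-1.96, 2.02], [-1.52, 1.47], [-3.14, 3.14]. Speed limits (rad/s): [2.22, 2.22, 2.79, 3.14, 3.14, 3.14].

INTERFACE

Orientations are given as a rotation vector (axis times angle).
In Python, from bench import manip gives the robot as it stands.
- The arm moves only by the tool play_rows, never from a script. Its argument "steps" is a list that holds one entry, the list of rows, each a list of 7 numbers: the finger opening in cm, from 0 to 8.54, then the shift along the tool's x, y, z in cm, then the turn, a rotation vector about the tool's x, y, z in degrees. A call has 1 to 8 rows; each row is the pose to reach, as a shift and turn from the pose commanded when the call began, along the tool's axes at that moment; what a row does not reach only later rows make up. A row lasts 1/12 s, in which the tool goes at most 41.7 mm and 7.16 degrees, less where a joint would pass 70% of its speed; a pose out of reach is approached as far as the arm can. A call with a gripper value outside its range is refused whole. The fingers move at their own pace and stop on an object; the grip force is fixed at half the most. Time passes only in rows, so rows that repeat a pose let the fingers close. It gives the time, the measured TCP pose, the force and the opening at its end, in the units of the state.
- manip.state(): the state, without advancing time (a new reading comes with each control period).
- manip.capture(name): name is "scene" or "top"; returns (picture, depth): 400x640x3 uint8, blue, green, red; 400x640 float32, m along the optical axis (not along the pixel's ray), 0 where there is no reading.
- manip.get_calibration(name): a dict with "K" (3x3 intrinsics, pixels), "k1" (the pictures are not rectified: a ray, as slopes to the right and down, at radius r is drawn at 1 + k1 r^2 times it, then the intrinsics apply), "eye" and "orientation" of the camera in the world. Camera axes: x right, y down, z forward; pixel columns grow to the right and rows downward; lengths in m; the calibration is good to about 2 mm. A picture is of the moment at which its call begins. get_calibration takes no time and is no camera call.
- manip.finish_job(): hands the job in, once; it reports no verdict.
The state is a dict: "t": time; "qpos": joint angles; "joint_vel": joint speeds; "joint_efforts": joint torques, N m; "position": TCP position; "tool_rot": TCP orientation; "force": force on the tool from outside, world axes, zero at the start; "ft_torque": the same for the moment, N m; "gripper_width": finger opening in m.
Only numpy, scipy, OpenCV 4.12 (cv2) and the standard library are available. Lean on these libraries where they do the work, as an engineer would, in place of code of your own. Each camera call takes 0.05 s, during which the arm holds its last target.

TASK

Two telescoping legs of an instrument stand lie clamped on the bench, and one is set one hole shorter than the other. Press the snap button of the shorter leg flush and slide its outer sleeve out towards the rubber foot until the button snaps out of the next hole, so that both legs are equally long. Leave the longer leg as it is set.

Things in the scene. Friction and masses are not known exactly. Their poses are not given: they have to be found in the camera images.
- short_button_tip (a point): Top of the snap button (when out) of the shorter leg: a steel pin 12 mm across with a domed end, mounted in the fixed inner tube, standing 7 mm proud of the sleeve's flat top face, which lies 52 mm above the bench. The point stays there when the button moves. x: along the leg from the clamps to the rubber foot (the way it lengthens); z: up.
- short_foot (a point): Centre of the end of the shorter leg's 48 mm round grey rubber foot, 35 mm above the bench; moves with the sleeve: a square aluminium tube, 190 mm long, 34 mm wide, over a fixed 26 mm dark steel tube held by two grey clamps (58 mm high, 119 mm and more behind the button). Three 15 mm holes 40 mm apart run along its top; the two empty ones lie 40 and 80 mm behind the button.
- short_rib (a point): Top middle of the grey push rib across the shorter sleeve's top, next to the button on the foot's side: 4 mm thick, 34 mm long, 7 mm high, its face 15 mm from the button's centre; the next rib's face is 21 mm behind it. A shut fingertip between them that presses the button flush (resting on the sleeve) and moves towards the foot pushes the sleeve by this rib; the button stays trapped below.
- short_sleeve (a joint): How far the shorter leg's sleeve is slid out, m: 0 = as set at the start (button in the hole nearest the foot), 0.040 = button in the next (middle) hole, 0.080 = in the last. About 1.5 N of friction; about 1.5 mm of play either way in a hole.
- short_button (a joint): How far the shorter leg's button is pressed down, m: 0 = out, 0.007 = flush with the sleeve's top face, 0.0095 = trapped under the sleeve, 0.011 = at its stop. The spring pushes back with 2.5 N when out and 4.3 N when flush.
- long_button_tip (a point): Top of the snap button of the longer leg, a leg of the same make and size, set one hole (40 mm) longer: its button stands in the middle hole of its sleeve. Axes as for the shorter leg.
- long_sleeve (a joint): How far the longer leg's sleeve is slid out, m: 0.040 = as set (button in the middle hole).
- long_button (a joint): How far the longer leg's button is pressed down, m: 0 = out, 0.007 = flush.

How it is judged:
By the outcome, as a careful person would: the job done as asked, in the order asked, and still so for the second after the job is handed in, with the robot touching nothing.
It also fails if it takes over 32 s, if anything falls off the work surface, if the arm or the gripper's body presses on something with over 40 N, if the wrist force passes 120 N, or if a joint passes its speed limit or range.

## Working session

There is one attempt and no reset: what is moved stays moved. The work goes in short steps, Python scripts to look and compute and a tool call to move; the robot and the scene stay as the last step left them, time stands still between calls to the robot, and variables do not carry over. Pictures are saved under pics/ and viewed, and the job is handed in when it is done.

Besides the shell and the picture viewer there is one more tool, called after ">>>" as name(argument=value, ...), one argument or row to a line, values as JSON. play_rows: Moves the arm, as the interface text tells. Its arguments: {"type":"object","properties":{"steps":{"type":"array"}},"required":["steps"]}

```bash
mkdir -p pics; ls
cat > h.py <<'E'
import sys
from bench import manip
import numpy as np, cv2
from scipy.spatial.transform import Rotation as R
E
python3 - <<'E'
from h import *
for n in ("scene","top"):
    im,d=manip.capture(n); cv2.imwrite(f"pics/{n}0.png",im); np.save(f"pics/{n}0.npy",d)
    print(n,manip.get_calibration(n), d.min(), d.max())
print(manip.state())
E
```

```text
pics
scene {'K': array([[378.41864886,   0.        , 323.95555598],
       [  0.        , 378.41864886, 210.49139728],
       [  0.        ,   0.        ,   1.        ]]), 'k1': -0.024991702113947543, 'eye': array([ 0.23567362, -0.58018651,  0.56802596]), 'orientation': array([-2.14631868,  0.60168245, -0.27354696])} 0.0 3.2710028
top {'K': array([[383.79544481,   0.        , 313.28001226],
       [  0.        , 383.79544481, 200.39042556],
       [  0.        ,   0.        ,   1.        ]]), 'k1': -0.020782397274936887, 'eye': array([0.42282933, 0.01267228, 0.914437  ]), 'orientation': array([-2.14745183,  2.12336127, -0.22577561])} 0.0 1.8369238
{'t': 0.1, 'qpos': array([ 1.11768090e+00,  2.91194766e-01, -1.54040387e-01,  1.12667929e+00,
       -1.11986614e-05,  1.43148669e+00]), 'joint_vel': array([-0.00169117,  0.00019733,  0.00016571, -0.00069601, -0.00030892,
        0.00048607]), 'joint_efforts': array([ 1.68161507e-03, -5.37979603e+01,  3.31918609e+01,  9.37985169e-03,
       -1.83573761e-04,  1.49498572e-05]), 'position': array([0.1618952 , 0.49901775, 0.23080879]), 'tool_rot': array([-4.90855539e-01, -3.10268901e+00,  1.68480808e-03]), 'force': array([-0.03519891,  0.12995838,  0.2116974 ]), 'ft_torque': array([-0.04503831, -0.0050976 ,  0.02439175]), 'gripper_width': 0.08488500847091239}
```

View pics/top0.png

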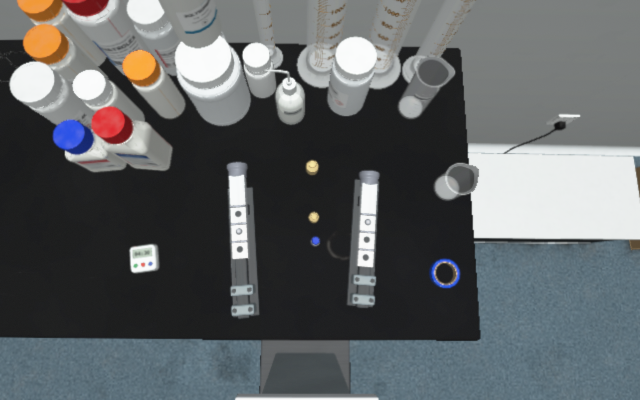

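View pics/scene0.png

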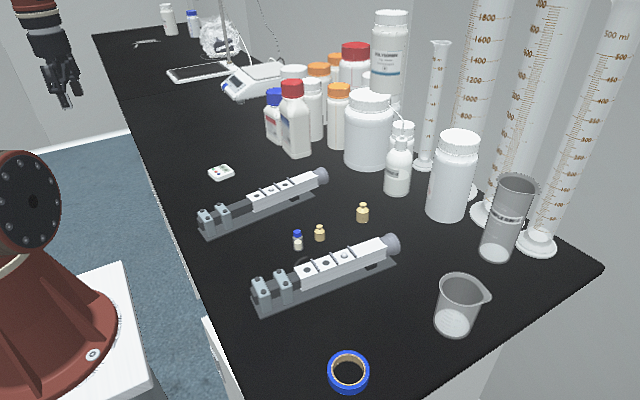

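The top view shows two legs, with feet near (237,168) and (370,178). The right leg's button looks to be near (367,222), in the hole nearest the foot. I'll zoom in to check.

Run:
```python
from h import *
t=cv2.imread("pics/top0.png"); 
a=cv2.resize(t[155:325,215:265],None,fx=3.5,fy=3.5,interpolation=cv2.INTER_CUBIC)
b=cv2.resize(t[155:325,340:390],None,fx=3.5,fy=3.5,interpolation=cv2.INTER_CUBIC)
s=cv2.imread("pics/scene0.png")[225:325,240:410]
s=cv2.resize(s,(440,259),interpolation=cv2.INTER_CUBIC)
s=np.vstack([s,np.zeros((a.shape[0]-259,440,3),np.uint8)])
cv2.imwrite("pics/z0.png",np.hstack([a,b,s]))
```

```text
(no output)
```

View pics/z0.png

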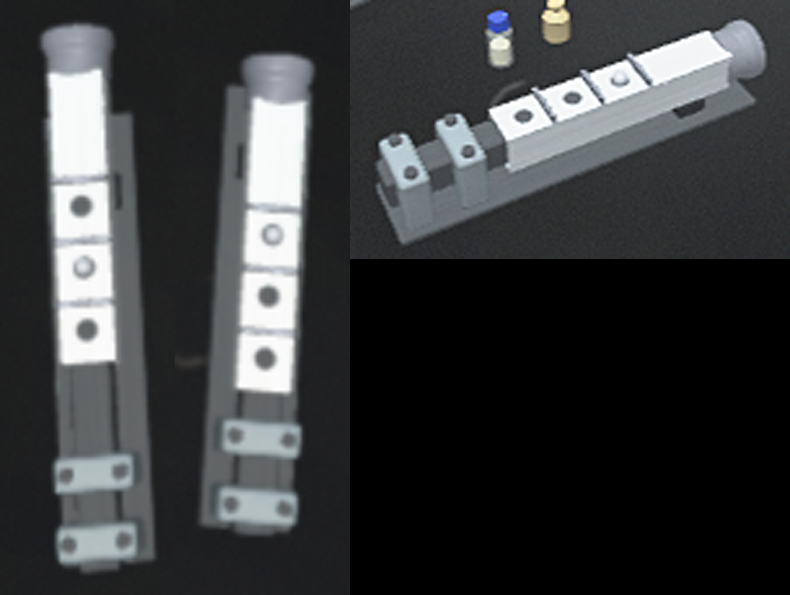

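The right leg, at about (368,222), has its button in the hole nearest the foot, so it's the short one. The left leg's button is in the middle hole. Next I'll measure both.

```bash
cat >> h.py <<'E'
def ray(n,uv):
    c=manip.get_calibration(n); K=c["K"]
    s=np.array([(uv[0]-K[0,2])/K[0,0],(uv[1]-K[1,2])/K[1,1]]); u=s.copy()
    for _ in range(20): u=s/(1+c["k1"]*(u@u))
    return c["eye"],R.from_rotvec(c["orientation"]).as_matrix()@np.array([*u,1])
def onz(n,uv,z):
    e,d=ray(n,uv); return e+d*(z-e[2])/d[2]
def proj(n,p):
    c=manip.get_calibration(n);K=c["K"]
    q=R.from_rotvec(c["orientation"]).as_matrix().T@(np.array(p)-c["eye"]); u=q[:2]/q[2]; u=u*(1+c["k1"]*(u@u))
    return u*K[0,0]+K[:2,2]
E
cat > m.py <<'E'
from h import *
def measure(t,x0,x1):
    g=cv2.cvtColor(t,cv2.COLOR_BGR2GRAY)
    m=np.zeros_like(g); m[150:330,x0:x1]=(g[150:330,x0:x1]>215)
    m=cv2.morphologyEx(m,cv2.MORPH_CLOSE,np.ones((9,9)))
    cs,_=cv2.findContours(m,cv2.RETR_EXTERNAL,cv2.CHAIN_APPROX_NONE)
    c=max(cs,key=cv2.contourArea); r=cv2.minAreaRect(c); bx=cv2.boxPoints(r)
    return r,bx,m,g
if __name__=="__main__":
    t=cv2.imread(sys.argv[1])
    for nm,x0,x1 in(("long",215,265),("short",340,395)):
        r,bx,m,g=measure(t,x0,x1)
        P=np.array([onz("top",b,.052) for b in bx]); print(nm,r); print(P.round(4).tolist())
        print([round(float(np.linalg.norm(P[i]-P[i-1])),4) for i in range(4)])
        # dark holes and rib features
        k=((g<120)&(m>0)).astype(np.uint8)
        n,l,st,ce=cv2.connectedComponentsWithStats(k)
        for i in range(1,n):
            if st[i,4]>=6: print(st[i,4],ce[i].round(1),onz("top",ce[i],.052).round(4))
E
python3 m.py pics/top0.png
python3 - <<'E'
from h import *
print(onz("top",(367.7,222.1),.059),onz("top",(239,231.5),.059))
a=[onz("top",p,.058)for p in((363.,280.),(364,299.5))];print(a)
# scene: button short at zoom (620-350,79)
uv=(240+270*170/440,225+76*100/259);print(uv,onz("scene",uv,.059))
print(R.from_rotvec(manip.state()["tool_rot"]).as_matrix().round(3))
E
```

```text
long ((237.90725708007812, 216.55203247070312), (82.7157974243164, 15.078152656555176), 87.27368927001953)
[[0.6403, 0.1876, 0.052], [0.6425, 0.1531, 0.052], [0.454, 0.1365, 0.052], [0.4521, 0.1697, 0.052]]
[0.1891, 0.0346, 0.1892, 0.0333]
15 [237.6 213.4] [0.5526 0.1625 0.052 ]
15 [239.5 248.9] [0.4728 0.1548 0.052 ]
short ((367.22589111328125, 224.66036987304688), (14.856671333312988, 82.79804992675781), 3.3664605617523193)
[[0.4387, -0.1079, 0.052], [0.6276, -0.1215, 0.052], [0.6261, -0.156, 0.052], [0.4371, -0.1411, 0.052]]
[0.0332, 0.1894, 0.0345, 0.1896]
15 [366.5 239.1] [ 0.4977 -0.1292  0.052 ]
16 [365.5 257. ] [ 0.4577 -0.1264  0.052 ]
[ 0.53544313 -0.13147119  0.059     ] [0.51083811 0.1563896  0.059     ]
[array([ 0.40736523, -0.11913791,  0.058     ]), array([ 0.36571419, -0.12074696,  0.058     ])]
(344.3181818181818, 254.34362934362935) [ 0.53424742 -0.13553208  0.059     ]
[[-0.951  0.309 -0.   ]
 [ 0.309  0.951 -0.001]
 [ 0.    -0.001 -1.   ]]
```

>>> play_rows(
  steps=[
    [[0,-2.75,-2.43,0,0,0,-1.7],[0,-5.5,-4.85,0,0,0,-3.4],[0,-8.25,-7.3,0,0,0,-5.1],[0,-11,-9.7,0,0,0,-6.8],[0,-13.75,-12.1,0,0,0,-8.5],[0,-16.5,-14.6,0,0,0,-10.2],[0,-19.25,-17,0,0,0,-11.9],[0,-22,-19.4,0,0,0,-13.7]],
  ],
)

```text
t: 0.77
position: [0.3117, 0.2452, 0.2312]
tool_rot: [-0.115, -3.139, 0.0]
force: [0.8, 1.2, 0.3]
gripper_width: -0.0001
```

```bash
cat > go.py <<'E'
from h import *
# target x y z -> shift in tool axes (cm), yaw error
T=np.array([float(v) for v in sys.argv[1:4]]); s=manip.state()
M=R.from_rotvec(s["tool_rot"]); 
d=np.array([0.9972,-0.0745,0]); X=-d; Z=np.array([0,0,-1.]); G=R.from_matrix(np.c_[X,np.cross(Z,X),Z])
print("t",s["t"],s["position"].round(4),"F",s["force"].round(2),"w",s["gripper_width"])
print("shift cm",(M.inv().apply(T-s["position"])*100).round(2),"turn",np.degrees((M.inv()*G).as_rotvec()).round(2),"q",s["qpos"].round(2))
E
python3 go.py 0.534 -0.132 0.15
```

```text
t 0.7667 [0.3117 0.2452 0.2312] F [0.83 1.2  0.31] w -5.979265575856935e-05
shift cm [-24.92 -36.     8.12] turn [-0.   -0.    0.09] q [ 0.48  0.05 -0.46  1.07 -0.    0.55]
```

>>> play_rows(
  steps=[
    [[0,-2.1,-3.1,0.5,0,0,0],[0,-4.2,-6.2,1,0,0,0],[0,-6.4,-9.3,1.5,0,0,0],[0,-8.6,-12.4,2,0,0,0],[0,-10.8,-15.5,2.5,0,0,0],[0,-12.9,-18.6,3,0,0,0],[0,-15.0,-21.7,3.5,0,0,0],[0,-17.2,-24.8,4,0,0,0]],
  ],
)

```text
t: 1.43
position: [0.4647, -0.0151, 0.1909]
tool_rot: [-0.118, -3.139, -0.0]
force: [0.6, 1.0, -0.3]
gripper_width: -0.0001
```

```bash
python3 go.py 0.534 -0.132 0.11
```

```text
t 1.4333 [ 0.4647 -0.0151  0.1909] F [ 0.61  1.05 -0.29] w -0.0001312420866129183
shift cm [ -7.79 -11.14   8.09] turn [ 0.01 -0.02 -0.03] q [-0.19  0.21 -0.38  0.99  0.   -0.11]
```

>>> play_rows(
  steps=[
    [[0,-1.9,-2.8,1.3,0,0,0],[0,-3.9,-5.6,2.6,0,0,0],[0,-5.8,-8.4,4,0,0,0],[0,-7.8,-11.1,5.5,0,0,0],[0,-7.8,-11.1,7,0,0,0],[0,-7.8,-11.1,8.1,0,0,0],[0,-7.8,-11.1,8.1,0,0,0]],
  ],
)

```text
t: 2.02
position: [0.5322, -0.1297, 0.1076]
tool_rot: [-0.119, -3.135, -0.003]
force: [0.1, 0.3, -0.5]
gripper_width: 0.0001
```

```bash
python3 go.py 0.534 -0.132 0.062
python3 - <<'E'
from h import *
o=[]
for n in ("scene","top"):
    im,d=manip.capture(n); cv2.imwrite(f"pics/{n}1.png",im)
    print(proj(n,manip.state()["position"]))
    o.append(cv2.resize(im[150:300,250:450],(600,450),interpolation=cv2.INTER_CUBIC) if n=="scene" else cv2.resize(im[155:305,310:420],None,fx=3,fy=3)[:450])
    cv2.imwrite(f"pics/{n}1z.png",o[-1])
E
```

```text
t 2.0167 [ 0.5322 -0.1297  0.1076] F [ 0.08  0.29 -0.49] w 0.0001100483990577146
shift cm [-0.22 -0.23  4.55] turn [ 0.08 -0.26 -0.07] q [-0.37  0.44 -0.28  0.86  0.   -0.3 ]
[342.20054642 233.21189729]
[370.77952757 219.92888078]
```

View pics/scene1z.png

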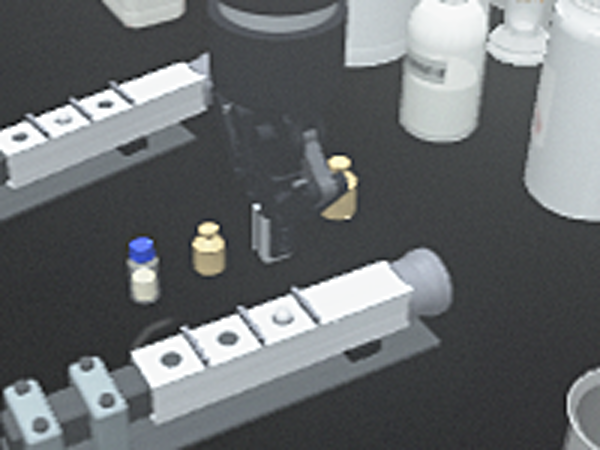

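View pics/top1z.png

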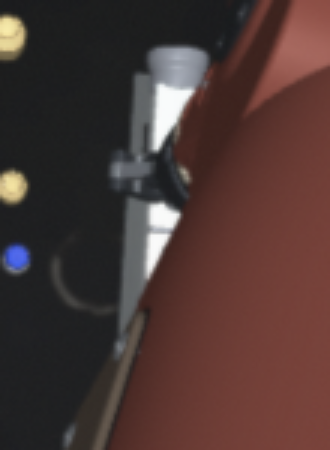

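The tip shows near zoom (271,257), i.e. full-image (340,235). The TCP projects to (342,233), so they agree within about 2 px. The button is at zoom (282,316). I'll go down to just above it and check the side view.

>>> play_rows(
  steps=[
    [[0,0,0,1.5,0,0,0],[0,0,0,3,0,0,0],[0,0,0,4.1,0,0,0],[0,0,0,4.1,0,0,0]],
  ],
)

```text
t: 2.45
position: [0.5331, -0.129, 0.0686]
tool_rot: [-0.116, -3.138, -0.001]
force: [0.3, -0.1, -0.1]
gripper_width: -0.0002
```

```bash
python3 go.py 0.534 -0.132 0.052
python3 - <<'E'
from h import *
n="scene"
im,d=manip.capture(n); cv2.imwrite(f"pics/{n}2.png",im)
print(proj(n,manip.state()["position"]))
cv2.imwrite("pics/s2z.png",cv2.resize(im[200:300,280:410],None,fx=6,fy=6,interpolation=cv2.INTER_CUBIC)[:600])
E
```

```text
t 2.45 [ 0.5331 -0.129   0.0686] F [ 0.28 -0.14 -0.14] w -0.0001713038802320039
shift cm [-0.11 -0.29  1.66] turn [ 0.03 -0.09  0.03] q [-0.37  0.48 -0.33  0.76 -0.   -0.3 ]
[342.33119504 248.56528125]
```

View pics/s2z.png

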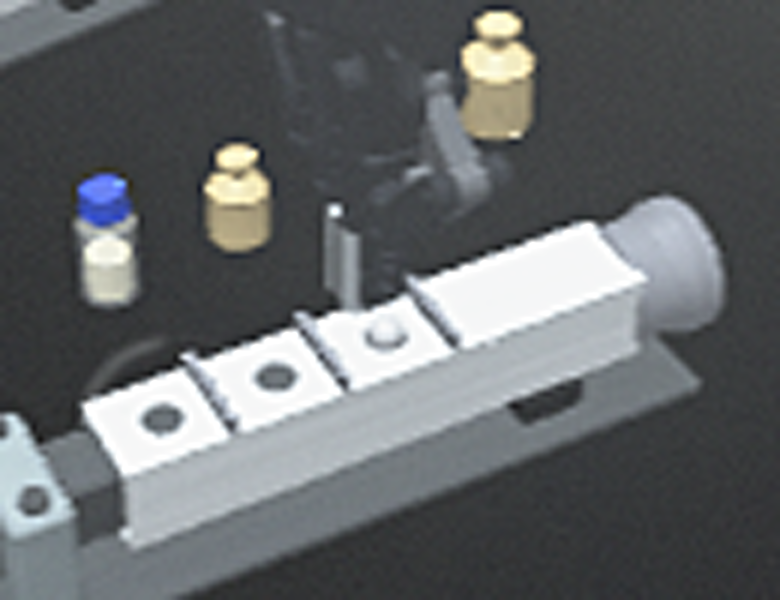

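Run:
```python
from h import *
f=lambda x,y:(280+x/6-.4,200+y/6-.4)
for p,z in(((160,419),.052),((276,376),.052),((385,330),.058)): print(onz("scene",f(*p),z).round(4))
# foot end / sleeve edges
for p in((85,405),(130,478),(600,222),(645,280)): print(onz("scene",f(*p),.052).round(4))
for p in((325,282),(355,310),(405,290)): print(onz("scene",f(*p),.0686).round(4))
print(manip.state()["t"])
```

```text
[ 0.4552 -0.1258  0.052 ]
[ 0.4959 -0.1288  0.052 ]
[ 0.5335 -0.1347  0.058 ]
[ 0.4379 -0.1079  0.052 ]
[ 0.4354 -0.1429  0.052 ]
[ 0.6293 -0.1237  0.052 ]
[ 0.6239 -0.1553  0.052 ]
[ 0.5231 -0.1148  0.0686]
[ 0.5243 -0.1311  0.0686]
[ 0.543  -0.1318  0.0686]
2.5
```

>>> play_rows(
  steps=[
    [[0,-0.1,-0.5,0,0,0,0],[0,-0.1,-0.5,0,0,0,0],[0,-0.1,-0.5,0,0,0,0]],
  ],
)

```text
t: 2.75
position: [0.5354, -0.1353, 0.0704]
tool_rot: [0.118, 3.138, -0.001]
force: [-0.8, -0.9, -0.2]
gripper_width: -0.0001
```

```bash
python3 go.py 0.534 -0.132 0.052
python3 - <<'E'
from h import *
n="scene"
im,d=manip.capture(n); cv2.imwrite(f"pics/{n}3.png",im)
print(proj(n,manip.state()["position"]))
z=cv2.resize(im[215:275,305:385],None,fx=9,fy=9,interpolation=cv2.INTER_CUBIC)
z=np.clip(z.astype(float)*1.0,0,255); z=(255*(z/255)**.5).astype(np.uint8)
cv2.imwrite("pics/s3z.png",z)
E
```

```text
t 2.75 [ 0.5354 -0.1353  0.0704] F [-0.78 -0.91 -0.23] w -7.221356771123896e-05
shift cm [0.16 0.32 1.84] turn [-0.03  0.1  -0.02] q [-0.38  0.48 -0.32  0.77 -0.   -0.31]
[344.67794564 249.80158661]
```

View pics/s3z.png

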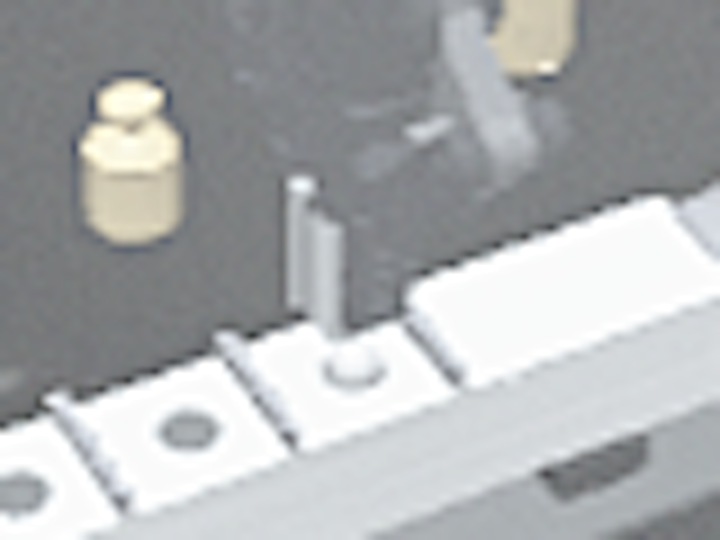

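The tip's seam fits the projected TCP at about zoom (357,313). It's over the far half of the sleeve top, between the two ribs. I'll let the arm settle, then read the pose.

>>> play_rows(
  steps=[
    [[0,0,0,0,0,0,0],[0,0,0,0,0,0,0],[0,0,0,0,0,0,0],[0,0,0,0,0,0,0]],
  ],
)

```text
t: 3.13
position: [0.5345, -0.1348, 0.0694]
tool_rot: [-0.117, -3.139, -0.0]
force: [-0.6, -0.1, 0.5]
gripper_width: 0.0002
```

```bash
python3 go.py 0.535 -0.132 0.059
```

```text
t 3.1333 [ 0.5345 -0.1348  0.0694] F [-0.63 -0.08  0.5 ] w 0.00021685951563271303
shift cm [-0.02  0.28  1.04] turn [ 0.   -0.   -0.01] q [-0.38  0.48 -0.32  0.76  0.   -0.3 ]
```

>>> play_rows(
  steps=[
    [[0,0,0.2,0.4,0,0,0],[0,0,0.2,0.8,0,0,0],[0,0,0.2,1.1,0,0,0],[0,0,0.2,1.4,0,0,0],[0,0,0.2,1.4,0,0,0],[0,0,0.2,1.4,0,0,0]],
  ],
)

```text
t: 3.63
position: [0.5346, -0.1326, 0.0552]
tool_rot: [-0.117, -3.139, -0.001]
force: [-0.5, 1.3, 3.2]
gripper_width: -0.0002
```

```bash
python3 go.py 0.535 -0.132 0.052
python3 - <<'E'
from h import *
n="scene"
im,d=manip.capture(n); cv2.imwrite(f"pics/{n}4.png",im)
z=cv2.resize(im[215:275,305:385],None,fx=9,fy=9,interpolation=cv2.INTER_CUBIC)
z=(255*(z/255)**.5).astype(np.uint8)
cv2.imwrite("pics/s4z.png",z)
E
```

```text
t 3.6333 [ 0.5346 -0.1326  0.0552] F [-0.54  1.33  3.19] w -0.0001614710658288746
shift cm [-0.03  0.07  0.32] turn [ 0.02 -0.02 -0.  ] q [-0.38  0.5  -0.34  0.73  0.   -0.3 ]
```

View pics/s4z.png

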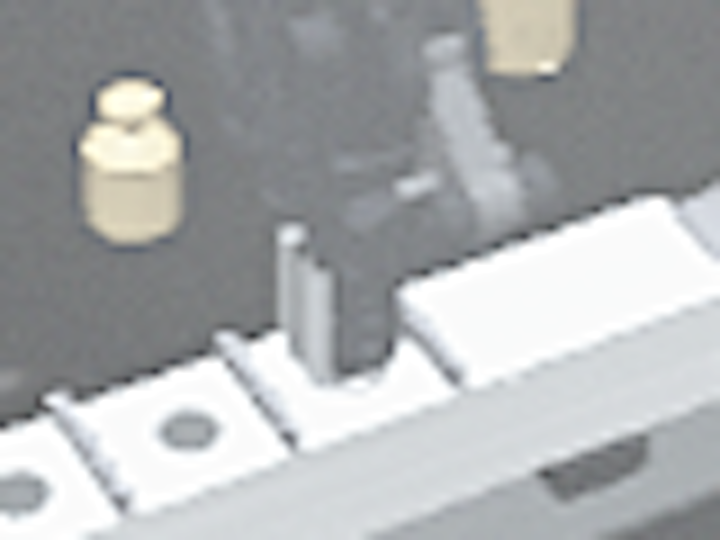

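The tip sits on the button (zoom (355,380)), between the ribs, with 3.2 N on it. That matches the spring at this depth. Now I'll press to flush.

>>> play_rows(
  steps=[
    [[0,0,0,0.15,0,0,0],[0,0,0,0.3,0,0,0],[0,0,0,0.35,0,0,0],[0,0,0,0.35,0,0,0],[0,0,0,0.35,0,0,0]],
  ],
)

```text
t: 4.1
position: [0.5347, -0.1327, 0.0521]
tool_rot: [0.117, 3.139, 0.0]
force: [-2.6, 2.1, 7.0]
gripper_width: 0.0002
```

```bash
python3 go.py 0.535 -0.132 0.052
```

```text
t 4.1 [ 0.5347 -0.1327  0.0521] F [-2.63  2.12  6.99] w 0.0002435959855192476
shift cm [-0.03  0.07  0.01] turn [ 0.01  0.01 -0.  ] q [-0.38  0.5  -0.34  0.72  0.   -0.3 ]
```

>>> play_rows(
  steps=[
    [[0,0,0,0.05,0,0,0],[0,-0.2,0,0.05,0,0,0],[0,-0.5,0,0.05,0,0,0],[0,-0.8,0,0.05,0,0,0],[0,-1.1,0,0.05,0,0,0],[0,-1.4,0,0.05,0,0,0],[0,-1.7,0,0.05,0,0,0],[0,-2.0,0,0.05,0,0,0]],
  ],
)

```text
t: 4.77
position: [0.5546, -0.1342, 0.052]
tool_rot: [0.117, 3.139, 0.0]
force: [-5.1, 3.0, 11.9]
gripper_width: 0.0002
```

```bash
python3 go.py 0.575 -0.135 0.052
python3 - <<'E'
from h import *
n="scene"
im,d=manip.capture(n); cv2.imwrite(f"pics/{n}5.png",im)
z=cv2.resize(im[200:285,290:410],None,fx=6.5,fy=6.5,interpolation=cv2.INTER_CUBIC)
z=(255*(z/255)**.5).astype(np.uint8)
cv2.imwrite("pics/s5z.png",z)
E
```

```text
t 4.7667 [ 0.5546 -0.1342  0.052 ] F [-5.06  2.96 11.87] w 0.00021220124892028464
shift cm [-2.04  0.07 -0.  ] turn [ 0.    0.   -0.01] q [-0.37  0.53 -0.29  0.75  0.   -0.29]
```

View pics/s5z.png

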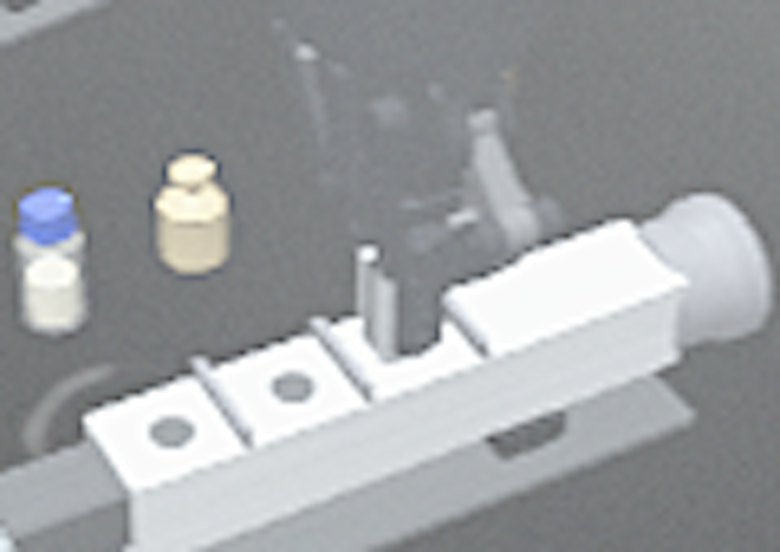

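The sleeve has slid with the tip, and its holes are now at zoom (172,431) and (293,387). I'll work out how far it has gone.

Run:
```python
from h import *
f=lambda x,y:(290+x/6.5-.42,200+y/6.5-.42)
for p,q in(((172,431),(.4552,-.1258)),((293,387),(.4959,-.1288))):
    P=onz("scene",f(*p),.052); print(P.round(4),((P[:2]-q)@[.9972,-.0745]).round(4))
```

```text
[ 0.4754 -0.1275  0.052 ] 0.0203
[ 0.5152 -0.1307  0.052 ] 0.0194
```

>>> play_rows(
  steps=[
    [[0,-0.3,0,0,0,0,0],[0,-0.6,0,0,0,0,0],[0,-0.9,0,0,0,0,0],[0,-1.2,0,0,0,0,0],[0,-1.5,0,0,0,0,0],[0,-1.75,0,0,0,0,0],[0,-1.95,0,0,0,0,0],[0,-1.95,0,0,0,0,0]],
  ],
)

```text
t: 5.48
position: [0.5752, -0.1357, 0.052]
tool_rot: [0.117, 3.138, 0.0]
force: [0.8, 3.4, 9.0]
gripper_width: 0.0002
```

```bash
python3 go.py 0.575 -0.135 0.052
python3 - <<'E'
from h import *
n="scene"
im,d=manip.capture(n); cv2.imwrite(f"pics/{n}6.png",im)
z=cv2.resize(im[200:285,290:410],None,fx=6.5,fy=6.5,interpolation=cv2.INTER_CUBIC)
cv2.imwrite("pics/s6z.png",z)
E
```

```text
t 5.4833 [ 0.5752 -0.1357  0.052 ] F [0.77 3.4  8.98] w 0.0002192632737887562
shift cm [0.02 0.06 0.  ] turn [0.01 0.1  0.01] q [-0.36  0.56 -0.23  0.77  0.   -0.28]
```

View pics/s6z.png

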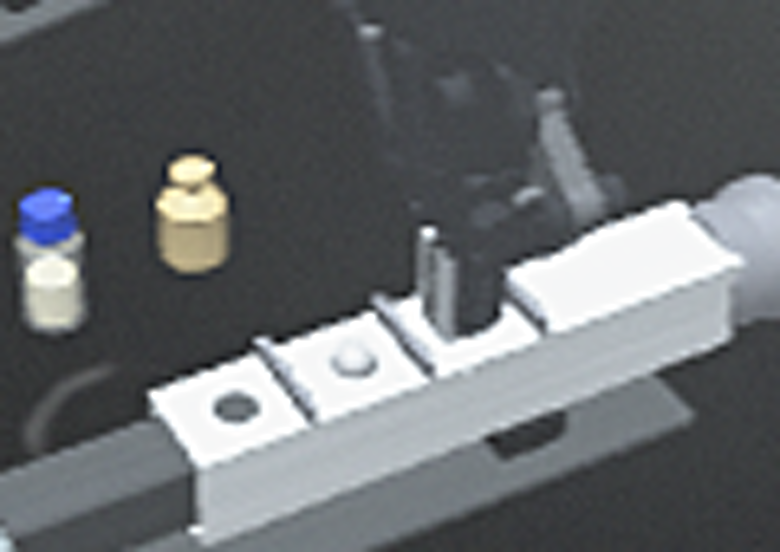

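The button now stands out of the middle hole at zoom (354,360). I'll lift straight up and back the arm off for the final check.

>>> play_rows(
  steps=[
    [[0,0,0,-0.5,0,0,0],[0,0,0,-1.5,0,0,0],[0,0,0,-4,0,0,0],[0,0,0,-7,0,0,0],[0,0,0,-10,0,0,0],[0,1,2.5,-12,0,0,0],[0,3,6,-13,0,0,0],[0,5,9.5,-14,0,0,0]],
  ],
)

```text
t: 6.2
position: [0.5314, -0.0372, 0.193]
tool_rot: [0.12, 3.137, -0.001]
force: [-0.2, 0.4, -0.2]
gripper_width: 0.0001
```

>>> play_rows(
  steps=[
    [[0,2,3.5,0,0,0,0],[0,4,7,0,0,0,0],[0,6,10.5,0,0,0,0],[0,8,14,0,0,0,0],[0,10,17.5,0,0,0,0],[0,12,21,0,0,0,0],[0,14,24,0,0,0,0],[0,15,26,0,0,0,0]],
  ],
)

```text
t: 6.87
position: [0.3989, 0.2353, 0.192]
tool_rot: [-0.115, -3.139, -0.001]
force: [-0.4, 0.1, -0.4]
gripper_width: -0.0002
```

```bash
python3 - <<'E'
from h import *
s=manip.state(); print(s["t"],s["position"],s["force"])
o=[]
for n in ("scene","top"):
    im,d=manip.capture(n); cv2.imwrite(f"pics/{n}7.png",im)
    o.append(im[130:330,190:440])
cv2.imwrite("pics/f7.png",np.vstack([cv2.resize(i,None,fx=1.5*0.99,fy=1.5*.99) if 0 else cv2.resize(i,(375,300)) for i in o]))
cv2.imwrite("pics/f7b.png",np.hstack([cv2.resize(o[0][:,40:],(399,380)),cv2.resize(o[1],(399,380))]))
E
python3 m.py pics/top7.png
```

```text
6.8667 [0.39894938 0.23534046 0.1919733 ] [-0.39381023  0.1347169  -0.39280964]
long ((237.95606994628906, 216.54818725585938), (82.72733306884766, 15.076260566711426), 87.35746002197266)
[[0.6403, 0.1874, 0.052], [0.6425, 0.1528, 0.052], [0.454, 0.1365, 0.052], [0.4521, 0.1697, 0.052]]
[0.1891, 0.0346, 0.1893, 0.0333]
14 [237.7 213.5] [0.5523 0.1623 0.052 ]
15 [239.5 248.9] [0.4728 0.1548 0.052 ]
short ((367.99542236328125, 207.08309936523438), (14.533146858215332, 81.5964126586914), 3.1798300743103027)
[[0.4789, -0.1109, 0.052], [0.6683, -0.1239, 0.052], [0.6669, -0.158, 0.052], [0.4774, -0.1436, 0.052]]
[0.0327, 0.1899, 0.0341, 0.1901]
15 [368.5 204.1] [ 0.5779 -0.1351  0.052 ]
15 [366.5 238.9] [ 0.4983 -0.1292  0.052 ]
```

View pics/f7b.png

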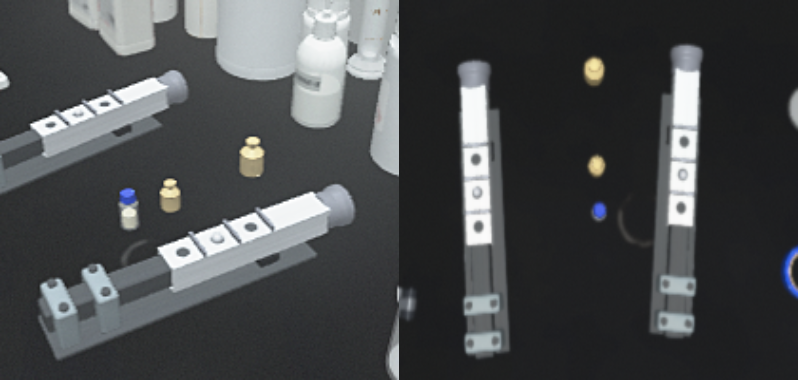

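The short sleeve moved about 40.5 mm. Both buttons now stand in the middle holes, at (683,175) and (477,193) in the right-hand picture, and the long leg hasn't moved. The arm is clear, so I'm handing in.

```bash
python3 -c "
from bench import manip
print(manip.finish_job(), manip.state()['t'])"
```

```text
the job is handed in; nothing more can be done
the job is handed in; nothing more can be done
```

The shorter leg (the one on the robot's right) is now set one hole longer, so both legs should be equally long. I handed the job in at about 7 s of the 32 s allowed; no verdict is reported.

- **What I did:** I pressed the button flush with the shut fingertips (about 7 N), then slid the sleeve towards the foot with about 12 N of downward press. I stopped once the button had snapped out of the middle hole, lifted straight up and backed the arm away.
- **Last checks:** In the final top view the short sleeve had moved about 40.5 mm, within the 1.5 mm of play. Both buttons stood in their middle holes, and the longer leg matched its start position to within 0.3 mm. The highest wrist force I read was about 13 N, and the arm was touching nothing.
- **Disagreement:** The two cameras differed by 3–4 mm on the button's sideways position. I used the positions of the holes instead, which agreed in both views.

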